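Set the two-speed hold-down press

TASK

Turn the aluminium outer ring of the green hold-down press clockwise until its black line stands at the red index line, leaving the small black inner knob alone. Then turn only the inner knob clockwise until the rubber foot holds the wooden offcut with about 12 newtons, going by feel: never squeeze it with more than 22 newtons, keep the outer ring at its mark, and let go.

Things in the scene. Friction and masses are not known exactly. Their poses are not given: they have to be found in the camera images.
- press: Green iron hold-down press bolted to the table. Origin at table level under the common vertical axis of both knobs; z up; its own -x is its front (open side, red index line); the column stands 70 to 110 mm behind the axis. Base plate 190x130x12 mm. The head is a round boss of radius 34 mm, its top 110 mm above the table; nothing rises above the knobs.
- outer_ring_grip (a point): Centre of the outer ring, on the axis, half-way up the ring. Knurled aluminium ring, diameter 56 mm, 22 mm high, its underside 1 mm above the head and its top 132 mm above the table. Friction torque to turn it about 0.20 N m. Clockwise lowers the foot, and with it the inner knob, 7 mm per radian.
- outer_ring_line (a point): Outer end of the black line on the top of the outer ring, 28 mm from the axis; turns with the ring.
- inner_knob_grip (a point): Centre of the inner knob, on the ring's axis, half-way up. Knurled black knob, diameter 26 mm, 22 mm high. It rides down with the foot as the ring turns: at the ring's mark its underside is 1 mm clear of the ring (133 to 155 mm above the table), before that up to 8 mm higher. Turning it lowers only the foot, 6 mm per radian clockwise.
- inner_knob_mark (a point): Outer end of the short white mark on top of the inner knob, 10 mm from the axis; turns with the knob.
- index_line (a point): Red index line on the front of the head, 34 mm from the axis.
- outer_ring (a joint): Angle of the outer ring in radians, growing clockwise seen from above; its black line stands at the red index line at 1.2. It starts between 0.1 and 0.7. Travel 0 to 2.
- inner_knob (a joint): Angle of the inner knob in radians, growing clockwise seen from above; starts backed off, between 0 and 0.08; travel 0 to 3. Free of the ring. Friction torque about 0.14 N m; each newton on the foot adds 0.006 N m to the torque with which the knob resists (or pushes back on the hand). Both knobs stay where they are left, also under load.
- screw: The steel screw through both knobs with all it carries: inner knob on top, brass extension and round rubber foot (diameter 28 mm) below. Origin on the axis, not at the foot. The extension is set to a new unmeasured length each time: with the ring at its mark the foot stands 0.2 to 5.7 mm above the offcut. Foot and wood then yield 1 mm per 5 N: 12 N is some 0.4 rad of inner knob past contact.
- workpiece: Wooden offcut 65x90x19 mm lying on the base plate under the foot; origin at the centre of its underside, z up.
- tape_measure: Yellow tape measure, 68x102x36 mm, loose on the table near the robot; leave alone.
- battery_pack: Black tool battery, 76x118x64 mm, loose to the right of the press; leave alone.
- spectacles: Blue-framed safety spectacles, 141x142x42 mm, loose to the left; leave alone.

How it is judged (in metres and radians):
On the way, in this order (a step that is already met when the one before it is completed fails the run):
1. the outer ring's line stands at the red index line (value of joint outer_ring between 1.1 and 1.3 rad), for 0.2 s.
2. the foot holds the offcut with 7 to 17 N (all of step 1 and contact force between screw and workpiece between 7 and 17 N), for 0.2 s.
At the end, for the whole second after the job is handed in: The outer ring's line is within 0.1 rad of the red index line, the foot presses the offcut with 7 to 17 N, and knob and offcut are at rest (all of step 2 and velocity of joint inner_knob between -0.02 and 0.02 rad/s and linear speed of workpiece below 0.01 m/s); the robot touches nothing.
It fails at once if the foot squeezes the offcut with more than 22 N (contact force between screw and workpiece above 22 N).
It fails at once if the inner knob stands turned beyond 0.2 rad while the outer ring is more than 0.1 rad off its mark (value of joint inner_knob above 0.2 rad and not (value of joint outer_ring between 1.1 and 1.3 rad)).
It fails at once if the offcut is shifted more than 8 mm (distance of workpiece from where it was at the start of the episode above 0.008 m).
It fails at once if a bystander is moved more than 15 mm (distance of any of tape_measure, battery_pack, spectacles from where it was at the start of the episode above 0.015 m).
It also fails if it takes over 54 s, if anything falls off the work surface, if the arm or the gripper's body presses on something with over 40 N, if the wrist force passes 120 N, or if a joint passes its speed limit or range.

ROBOT

A 7-joint arm with a two-finger parallel gripper is mounted at the origin on a cart in front of the work surface, level with it; the furniture and walls round the work are solid. World frame = base frame: x ahead of the robot, y to its left, z up, the work surface at z = 0. Lengths are in m, angles in degrees, forces in N, time in s.
With the tool pointing down it reaches from about 0.425 to 0.875 m from the base axis. Payload 4.7 kg.
Tool frame: the origin (TCP) lies at the very end of the fingers, on their centre line; the grasp point (between the pads) lies 19 mm behind it; z points along the fingers, y is the line along which they close (so a half turn about z gives the same grasp; the last joint's range is limited). The gripper opens to 87 mm and grips with 3 to 60 N. Pads are 19 mm wide; open, the fingers measure 117 mm over their backs; the gripper's body (75 mm by 190 mm) begins 51 mm behind the grasp point.
Start: joints at [65.266, 18.392, -4.016, 83.108, 1.295, 78.541, -3.26], TCP at [0.28, -0.587, 0.195] pointing down, gripper open.
Joint ranges: [-163.93, 163.93], [-17.29, 119.83], [-79.2, 71.16], [3.27, 140.29], [-89.18, 269.18], [5.43, 117.66], [-154.24, 154.24]. Speed limits (degrees/s): [147.25, 147.25, 180, 180, 180, 180, 180].

INTERFACE

Orientations are given as [roll, pitch, yaw] about the fixed x, y, z axes, in that order (R = Rz(yaw) Ry(pitch) Rx(roll)).
In Python, from cell import telemetry, cams, env gives the robot as it stands.
- The arm moves only by the tool arm_command, never from a script. Its argument "series" is text: rows parted by semicolons, each of 5 numbers parted by spaces: the shift along the tool's x, y, z in mm, then the turn about the tool's z in rad, then the closure in counts, from 0 (fully open) to 255 (shut). A call has 1 to 20 rows; each row shifts and turns the commanded pose from where the row before left it, along the tool's axes as they then stand; what a row does not reach is not made up. A row lasts 1/12 s, in which the tool goes at most 41.7 mm and 7.16 degrees, less where a joint would pass 70% of its speed; a pose out of reach is approached as far as the arm can. A call is refused whole if a number of a shift passes 41.7 or a number of a turn 0.125, either way. A call with a gripper value outside its range is refused whole. The fingers move at their own pace and stop on an object; "squeeze" is the grip in N (left out, the last holds). Time passes only in rows, so rows that do not move let the fingers close. It gives the time, the measured TCP pose, the force, the opening and the grip force at its end, in the units of the state.
- telemetry.get_obs(): the state, without advancing time (a new reading comes with each control period).
- cams.read_camera(name): name is "scene" or "side" or "wrist"; returns the picture (480x640x3 uint8, blue, green, red); there is no depth.
- cams.calibration(name): a dict with "K" (3x3 intrinsics, pixels), "dist" ([k1, k2, p1, p2, k3] as OpenCV has them; the pictures are not rectified), "origin" and "rotation" of the camera in the world; the wrist camera has in their place "hand_eye" (4x4, takes a point from camera to tool coordinates, whose origin is the TCP and whose axes are the flange's). Camera axes: x right, y down, z forward; pixel columns grow to the right and rows downward; lengths in m; the calibration is good to about 2 mm. A picture is of the moment at which its call begins: read the wrist's pose just before it. calibration takes no time and is no camera call.
- env.sign_off(): hands the job in; it is judged then, once.
The state is a dict: "time_s": time; "qpos": joint angles; "joint_velocities": joint speeds; "effort": joint torques, N m; "tool_pos": TCP position; "tool_rot": TCP orientation; "force": force on the tool from outside, world axes, zero at the start; "wrist_torque": the same for the moment, N m; "grip_width": finger opening in m; "grasp_force": force on a finger pad.
Only numpy, scipy, OpenCV 4.12 (cv2) and the standard library are available. Lean on these libraries where they do the work, as an engineer would, in place of code of your own. Each camera call takes 0.05 s, during which the arm holds its last target. There are 200 camera calls.

## Working session

There is one attempt and no reset: what is moved stays moved. The work goes in short steps, Python scripts to look and compute and a tool call to move; the robot and the scene stay as the last step left them, time stands still between calls to the robot, and variables do not carry over. Pictures are saved under pics/ and viewed, at most 10 in all, crops included, and the job is handed in when it is done.

Besides the shell and the picture viewer there is one more tool, called after "Call:" as a command line: name --argument value ..., lists and objects as JSON in quotes. arm_command: Moves the arm, as the interface text tells. Its arguments: {"type":"object","properties":{"series":{"type":"string"},"squeeze":{"type":"number"}},"required":["series"]}

```bash
mkdir -p pics; ls; python3 - <<'E'
from cell import telemetry,cams
import cv2,numpy as np
o=telemetry.get_obs();print(o)
for n in("scene","side"):
    im=cams.read_camera(n);cv2.imwrite(f"pics/{n}0.png",im)
for n in("scene","side","wrist"):print(n,cams.calibration(n))
E
```

```text
pics
{'time_s': 0.0, 'qpos': array([65.26456419, 18.43787676, -4.01541069, 83.17573448,  1.29523004,
       78.53973207, -3.26046689]), 'joint_velocities': array([ 0.06096486, -0.01446635, -0.10310511,  0.06795734, -0.03094288,
        0.05368465,  0.04414596]), 'effort': array([-4.82697978e-04, -4.91293001e+01, -4.04104041e-01, -3.12528241e+01,
       -6.39620307e-02,  4.38182498e-02,  1.82940507e-04]), 'tool_pos': array([ 0.2799635 , -0.58594704,  0.19426765]), 'tool_rot': array([-1.79891912e+02,  6.02765347e-03,  2.55446739e+01]), 'force': array([0.15716811, 0.42281182, 0.54362109]), 'wrist_torque': array([-0.04243818,  0.04769594,  0.04053326]), 'grasp_force': 0.0, 'grip_width': 0.0871822874116847}
scene {'K': array([[597.90160383,   0.        , 320.34240132],
       [  0.        , 597.90160383, 229.73515748],
       [  0.        ,   0.        ,   1.        ]]), 'dist': array([-0.17972653,  0.        ,  0.        ,  0.        ,  0.        ]), 'origin': array([-0.31874959, -1.01006031,  1.15270544]), 'rotation': array([-131.98626591,   -0.67561468,  -44.68584967])}
side {'K': arra
[... 256 characters left out ...]
3927, 0.90661525, 0.95409345]), 'rotation': array([-128.11200832,    0.81512645, -177.34912435])}
wrist {'K': array([[333.51653195,   0.        , 317.03939305],
       [  0.        , 333.51653195, 238.63377713],
       [  0.        ,   0.        ,   1.        ]]), 'dist': array([-0.05709691,  0.        ,  0.        ,  0.        ,  0.        ]), 'hand_eye': array([[ 5.68136864e-04, -9.66631153e-01, -2.56171604e-01,
         7.00174990e-02],
       [ 9.99999823e-01,  5.03210801e-04,  3.18995253e-04,
        -1.33045106e-03],
       [-1.79442431e-04, -2.56171740e-01,  9.66631268e-01,
        -1.89829441e-01],
       [ 0.00000000e+00,  0.00000000e+00,  0.00000000e+00,
         1.00000000e+00]])}
```

View pics/scene0.png

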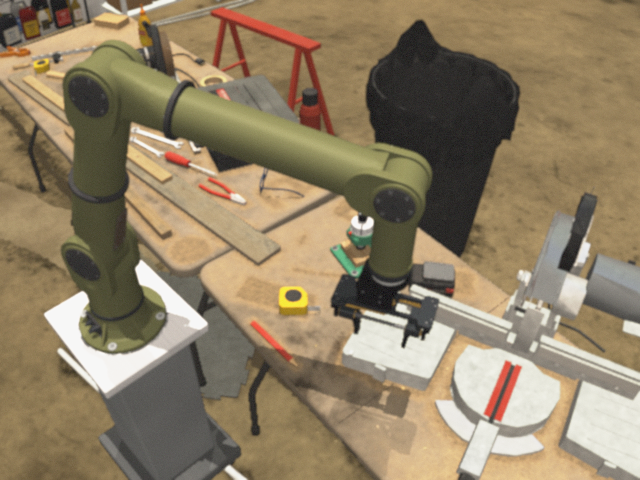

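View pics/side0.png

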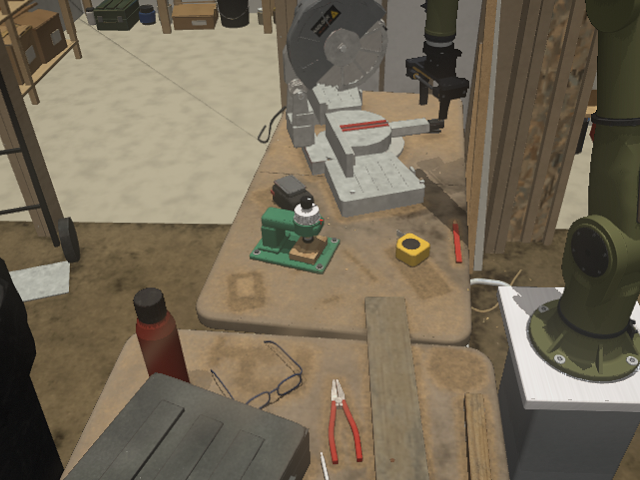

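The scene picture shows the press with its ring at about (362,228), partly hidden by the arm. The side picture shows the inner knob at (307,202), the ring at (307,213), and the front of the press facing the robot (right). I'll locate the ring from both.

```bash
cat > h.py <<'E'
from cell import telemetry,cams,env
import cv2,numpy as np
from scipy.spatial.transform import Rotation as R
def pose(o=None):
    o=o or telemetry.get_obs();T=np.eye(4);T[:3,:3]=R.from_euler('xyz',o['tool_rot'],degrees=True).as_matrix();T[:3,3]=o['tool_pos'];return T
def cam(n,T=None):
    c=cams.calibration(n)
    if n=="wrist": M=(pose() if T is None else T)@c['hand_eye']
    else:
        M=np.eye(4);M[:3,:3]=R.from_euler('xyz',c['rotation'],degrees=True).as_matrix();M[:3,3]=c['origin']
    return c['K'],c['dist'],M
def ray(n,uv,z,T=None):
    K,d,M=cam(n,T);p=cv2.undistortPoints(np.array([[uv]],float),K,d)[0,0]
    v=M[:3,:3]@[p[0],p[1],1];return M[:3,3]+v*(z-M[2,3])/v[2]
def proj(n,P,T=None):
    K,d,M=cam(n,T);P=(np.atleast_2d(P)-M[:3,3])@M[:3,:3];return cv2.projectPoints(P,np.zeros(3),np.zeros(3),K,d)[0][:,0]
E
python3 - <<'E'
from h import *
print(ray("side",(307,213),.125),ray("scene",(362,228),.125))
for uv in [(250,256),(270,235),(340,238),(326,271)]:print(ray("side",uv,.012))
im=cv2.imread("pics/side0.png")[170:290,240:400];cv2.imwrite("pics/c1.png",cv2.resize(im,None,fx=5,fy=5,interpolation=cv2.INTER_CUBIC))
E
```

```text
[ 0.58487464 -0.25961764  0.125     ] [ 0.57517486 -0.27656064  0.125     ]
[ 0.72444671 -0.23701392  0.012     ]
[ 0.68627359 -0.32115935  0.012     ]
[ 0.51066142 -0.3137407   0.012     ]
[ 0.53928513 -0.18732159  0.012     ]
```

View pics/c1.png

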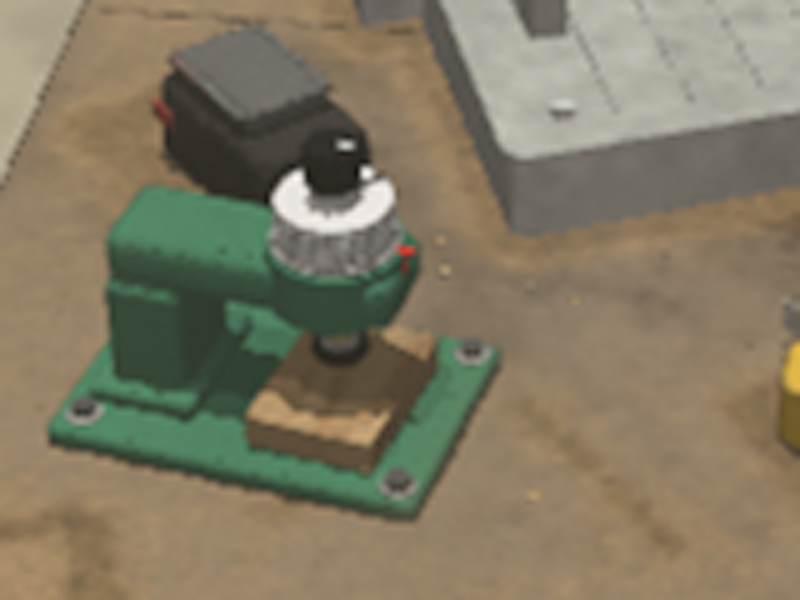

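The crop shows the ring top's centre at side px (306.8,210.6) and the red index at (321.4,220.4). The front edge of the base runs from (340,239) to (322.4,273.4). Next I'll move over the press and refine with the wrist camera.

```bash
python3 - <<'E'
from h import *
c=ray("side",(306.8,210.6),.132);print(c,ray("side",(321.4,220.4),.108))
print(ray("side",(340,239),.012),ray("side",(322.4,273.4),.012),ray("side",(250,258),.012))
T=pose();t=np.array([c[0],c[1],.27]);print(T[:3,:3].T@(t-T[:3,3])*1000)
E
```

```text
[ 0.58506448 -0.25927333  0.132     ] [ 0.55169099 -0.25486742  0.108     ]
[ 0.51053541 -0.30968749  0.012     ] [ 0.54719967 -0.17857278  0.012     ] [ 0.72334965 -0.22949417  0.012     ]
[ 416.14089741 -163.36977772  -75.36780721]
```

Call:
arm_command --series "0 0 -37 0 0;0 0 -38 0 0;30 -12 0 0 0;30 -12 0 0 0;30 -12 0 0 0;30 -12 0 0 0;30 -12 0 0 0;30 -12 0 0 0;30 -12 0 0 0;30 -12 0 0 0;30 -12 0 0 0;30 -12 0 0 0;30 -12 0 0 0;30 -11 0 0 0;28 -10 0 0 0;28 -10 0 0 0;0 0 0 0 0;0 0 0 0 0" --squeeze 25

```text
time_s: 1.6
tool_pos: [0.5863, -0.2574, 0.2694]
tool_rot: [-179.9, 0.0, 25.8]
force: [-0.7, -0.8, 0.1]
grip_width: 0.0869
grasp_force: 0.0
```

```bash
python3 - <<'E'
from h import *
o=telemetry.get_obs();print(o['time_s'],o['tool_pos'],o['tool_rot'],o['qpos'])
im=cams.read_camera("wrist");cv2.imwrite("pics/w1f.png",im)
c=proj("wrist",[.585,-.259,.132],pose(o))[0];print(c)
u,v=c.astype(int);x0,y0=max(u-100,0),max(v-75,0);print(x0,y0)
cv2.imwrite("pics/w1.png",cv2.resize(im[y0:y0+150,x0:x0+200],None,fx=4,fy=4,interpolation=cv2.INTER_CUBIC))
E
```

```text
1.6 [ 0.58633177 -0.25739818  0.26944959] [-1.79902599e+02  1.59351562e-02  2.58088665e+01] [ 35.90904259  17.02477925 -18.78456009  77.25235369   5.35951705
  86.67481607 -46.61697218]
[319.3559915  224.32857934]
219 149
```

View pics/w1.png

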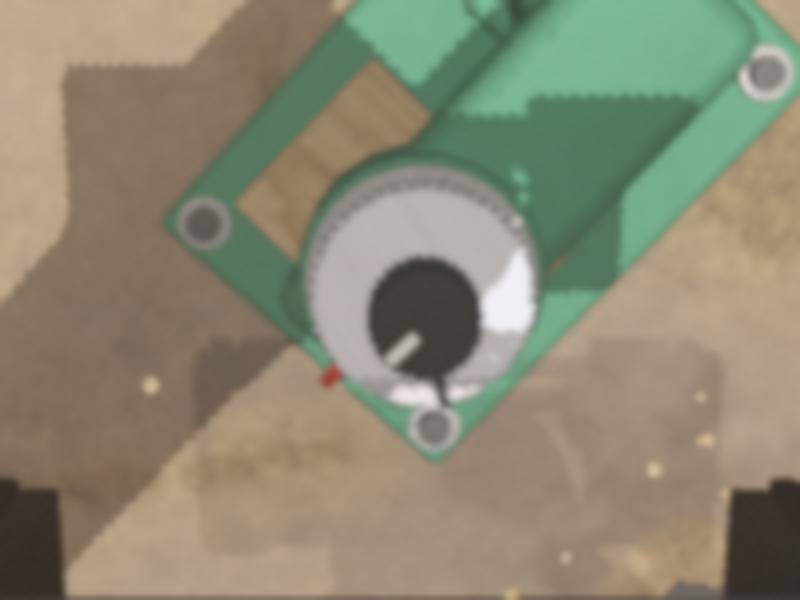

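The crop shows the ring top centred at crop (423,286), the black line's outer end at (445,403), the red index at (331,376), and the white mark's end at (388,362).

```bash
python3 - <<'E'
from h import *
T=pose();f=lambda u,v:(219+(u-1.5)/4,149+(v-1.5)/4)
c=ray("wrist",f(423,286),.132,T);l=ray("wrist",f(445,403),.132,T);i=ray("wrist",f(331,376),.108,T)
a=lambda p:np.degrees(np.arctan2(*(p-c)[1::-1]))
print(c,l,i,[np.linalg.norm((p-c)[:2]) for p in(l,i)],a(l),a(i))
for k in [ray("wrist",f(424,318),z,T) for z in(.155,.16,.163)]:print(k)
for uv in[(204,223),(433,427),(767,72)]:print(ray("wrist",f(*uv),.014,T))
for th in (164-180-68,0): pass
for z in (.132,): 
  for h in np.linspace(0,2*np.pi,9): print(proj("wrist",[c[0]+.028*np.cos(h),c[1]+.028*np.sin(h),z],T)[0]*4-np.array([219,149])*4)
print(T[:3,:3].T@(c-T[:3,3])*1000)
E
```

```text
[ 0.58980408 -0.26417805  0.132     ] [ 0.5647628  -0.28264579  0.132     ] [ 0.5520757  -0.25512609  0.108     ] [np.float64(0.031114672518644287), np.float64(0.03879908370518329)] -143.59153358482567 166.50835609856972
[ 0.58712326 -0.26521098  0.155     ]
[ 0.5881236 -0.2646036  0.16     ]
[ 0.5887238  -0.26423917  0.163     ]
[ 0.55638039 -0.20114517  0.014     ]
[ 0.52506182 -0.3023462   0.014     ]
[ 0.68252353 -0.34767132  0.014     ]
[471.38846228 183.82730475]
[384.27924601 178.99971204]
[320.01788247 236.61694281]
[316.50077507 320.57949762]
[373.4398318  381.49466763]
[457.24461152 385.93551505]
[521.09487796 331.56174189]
[527.91531264 247.98562751]
[471.38846228 183.82730475]
[  2.41177415   6.11240925 137.62692858]
```

```bash
python3 - <<'E'
from h import *
T=pose();f=lambda u,v:(219+(u-1.5)/4,149+(v-1.5)/4)
c=ray("wrist",f(424,294),.132,T);l=ray("wrist",f(445,403),.132,T);i=ray("wrist",f(331,376),.108,T)
a=lambda p:np.degrees(np.arctan2(*(p-c)[1::-1]))
print(c,[np.linalg.norm((p-c)[:2]) for p in(l,i)],a(l),a(i),np.radians(a(l)-a(i))%(2*np.pi))
print([ray("wrist",f(424,318),z,T) for z in(.155,.163)])
b=[ray("wrist",f(*uv),.014,T) for uv in[(204,223),(433,427),(767,72)]]
print("base dir",np.degrees(np.arctan2(*(b[2]-b[1])[1::-1])),np.degrees(np.arctan2(*(b[0]-b[1])[1::-1]))-90)
print(T[:3,:3].T@(c-T[:3,3])*1000)
im=cams.read_camera("side");
E
```

```text
[ 0.58807326 -0.26529981  0.132     ] [np.float64(0.02905615587319555), np.float64(0.0374076025904785)] -143.34600464221543 164.21851314218793 0.9151718095330921
[array([ 0.58712326, -0.26521098,  0.155     ]), array([ 0.5887238 , -0.26423917,  0.163     ])]
base dir -16.058384930761605 -17.1956705457132
[  0.36609048   6.37559161 137.62942218]
```

The ring needs about 0.92 rad clockwise, and its axis is near (0.5875,-0.265). Next I'll centre, descend and close on the ring.

Call:
arm_command --series "0.2 6.6 0 0 0;0 0 35 0 0;0 0 35 0 0;0 0 35 0 0;0 0 30 0 0;0 0 12 0 0;0 0 8 0 0;0 0 0 0 0;0 0 0 0 0;0 0 0 0 255;0 0 0 0 255;0 0 0 0 255;0 0 0 0 255;0 0 0 0 255;0 0 0 0 255;0 0 0 0 255;0 0 0 0 255" --squeeze 25

```text
time_s: 3.12
tool_pos: [0.5883, -0.2659, 0.1153]
tool_rot: [-180.0, 0.0, 25.5]
force: [0.7, -0.2, 0.2]
grip_width: 0.0416
grasp_force: 0.0
```

```bash
python3 - <<'E'
from h import *
o=telemetry.get_obs();print({k:o[k] for k in("time_s","tool_pos","tool_rot","force","wrist_torque","grip_width","grasp_force")})
E
```

```text
{'time_s': 3.1167, 'tool_pos': array([ 0.58830301, -0.26589251,  0.1153098 ]), 'tool_rot': array([-1.79998684e+02,  5.64047548e-03,  2.55458400e+01]), 'force': array([ 0.67600479, -0.16598534,  0.2128788 ]), 'wrist_torque': array([-0.06307473,  0.03804927, -0.0190412 ]), 'grip_width': 0.04162156286588315, 'grasp_force': 0.0}
```

```bash
python3 - <<'E'
from h import *
im=cams.read_camera("wrist")
o=telemetry.get_obs();print({k:o[k] for k in("time_s","tool_pos","force","wrist_torque","grip_width","grasp_force")})
cv2.imwrite("pics/w2.png",im)
E
```

```text
{'time_s': 3.1667, 'tool_pos': array([ 0.58828729, -0.26589183,  0.11529039]), 'force': array([-0.36051912,  0.83381283, -0.30336348]), 'wrist_torque': array([ 0.00648878, -0.00752818, -0.01999133]), 'grip_width': 0.03758873662972016, 'grasp_force': 0.0}
```

View pics/w2.png

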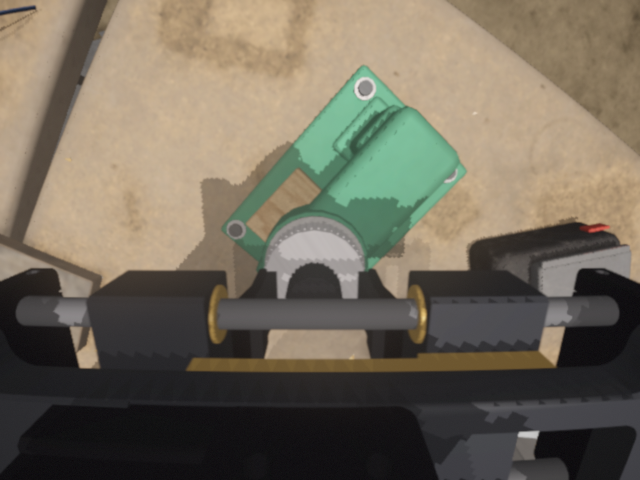

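```bash
python3 - <<'E'
from h import *
T=pose();w=np.linalg.inv(T)
for y in(-.028,-.02,0,.02,.028):print(y,[proj("wrist",(T@[0,y,z,1])[:3],T)[0].round() for z in(0,-.019,-.04,-.06)])
c=np.array([.588,-.2655])
for z in(.11,.132,.16):print(z,[proj("wrist",[*(c+.028*np.array([np.cos(h),np.sin(h)])),z],T)[0].round() for h in np.radians(25.5+np.array([0,90,180,270]))])
im=cv2.imread("pics/w2.png")[190:390,200:440];cv2.imwrite("pics/c2.png",cv2.resize(im,None,fx=3,fy=3,interpolation=cv2.INTER_CUBIC))
E
```

```text
-0.028 [array([273., 270.]), array([268., 282.]), array([262., 298.]), array([255., 318.])]
-0.02 [array([286., 270.]), array([283., 282.]), array([279., 298.]), array([274., 318.])]
0 [array([319., 270.]), array([319., 282.]), array([320., 299.]), array([320., 318.])]
0.02 [array([352., 270.]), array([356., 282.]), array([360., 299.]), array([366., 318.])]
0.028 [array([365., 270.]), array([370., 282.]), array([377., 298.]), array([385., 318.])]
0.11 [array([318., 223.]), array([273., 267.]), array([318., 308.]), array([363., 267.])]
0.132 [array([319., 232.]), array([268., 281.]), array([318., 326.]), array([369., 281.])]
0.16 [array([319., 246.]), array([260., 303.]), array([319., 354.]), array([377., 303.])]
```

View pics/c2.png

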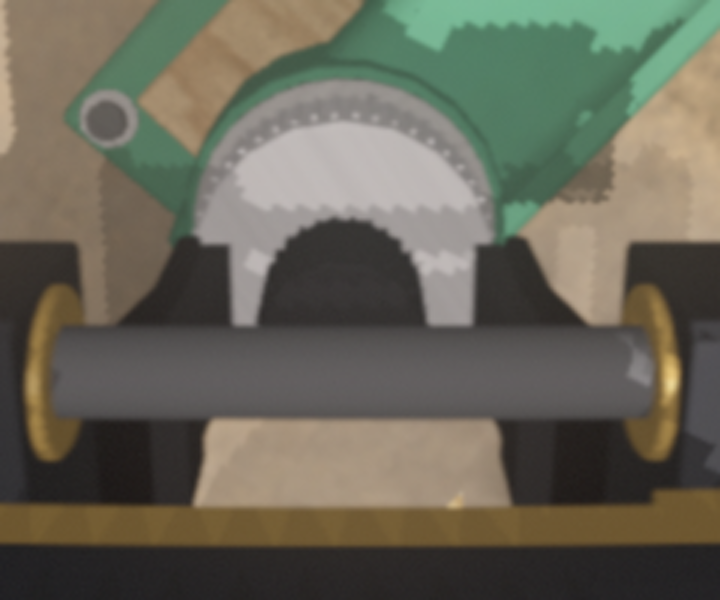

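The wrist crop shows the finger inner faces at px (277,270) and (358,270), inside the ring's rim (268 to 369). They look as if they are above the ring, so I'll check from the side.

```bash
python3 - <<'E'
from h import *
im=cams.read_camera("side")
o=telemetry.get_obs();print({k:o[k] for k in("time_s","tool_pos","force","wrist_torque","grip_width","grasp_force")})
p=o['tool_pos'];print(proj("side",[p,[.588,-.2655,.132],[.588,-.2655,.11],[.588,-.2655,.155]])-[257,150])
cv2.imwrite("pics/s2.png",cv2.resize(im[150:240,257:377],None,fx=6,fy=6,interpolation=cv2.INTER_CUBIC))
E
```

```text
{'time_s': 3.2167, 'tool_pos': array([ 0.58830464, -0.26594189,  0.11531099]), 'force': array([-0.64016391, -0.04873087,  0.28079332]), 'wrist_torque': array([ 0.02393323, -0.0535917 ,  0.00503604]), 'grip_width': 0.03356971551427653, 'grasp_force': 0.0}
[[48.8730474  64.80551594]
 [48.72870189 59.0269408 ]
 [49.07188597 66.77520297]
 [48.36296932 50.76826935]]
```

View pics/s2.png

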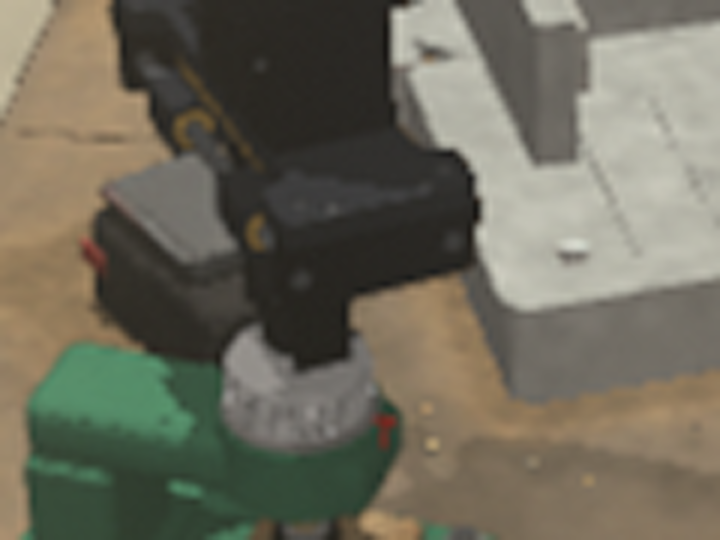

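The side crop shows the near finger's end at crop (325,365), on the ring's top surface. The open-finger view agrees that the tips sit about 20 mm short of the reported TCP. I'll open, turn slightly, go about 16 mm lower and close again. A width near 56 mm will confirm the ring.

Call:
arm_command --series "0 0 0 0.09 0;0 0 0 0.09 0;0 0 0 0.09 0;0 0 0 0 0;0 0 0 0 0;0 0 0 0 0;0 0 0 0 0;0 0 0 0 0;0 0 0 0 0;0 0 4 0 0;0 0 4 0 0;0 0 4 0 0;0 0 4 0 0;0 0 0 0 255;0 0 0 0 255;0 0 0 0 255;0 0 0 0 255;0 0 0 0 255;0 0 0 0 255;0 0 0 0 255" --squeeze 25

```text
time_s: 4.88
tool_pos: [0.5882, -0.264, 0.0995]
tool_rot: [-179.9, 0.0, 10.1]
force: [-2.6, 3.4, 2.5]
grip_width: 0.0548
grasp_force: 25.0
```

The width is 54.8 mm at 25 N, so it has the ring. Next I'll turn it 0.92 rad clockwise.

Call:
arm_command --series "0 0 0 0.07 255;0 0 0 0.07 255;0 0 0 0.07 255;0 0 0 0.07 255;0 0 0 0.07 255;0 0 0 0.07 255;0 0 0 0.07 255;0 0 0 0.07 255;0 0 0 0.07 255;0 0 0 0.07 255;0 0 0 0.07 255;0 0 0 0.07 255;0 0 0 0.08 255;0 0 0 0 255;0 0 0 0 255"

```text
time_s: 6.13
tool_pos: [0.5883, -0.2637, 0.0995]
tool_rot: [-179.9, 0.1, -42.5]
force: [-2.1, 4.9, 2.1]
grip_width: 0.0546
grasp_force: 25.0
```

```bash
python3 - <<'E'
from h import *
o=telemetry.get_obs();print({k:o[k] for k in("time_s","tool_pos","tool_rot","qpos","force","wrist_torque","grip_width","grasp_force")})
E
```

```text
{'time_s': 6.1333, 'tool_pos': array([ 0.58829017, -0.26369546,  0.09948093]), 'tool_rot': array([-1.79920212e+02,  1.36210742e-01, -4.25284008e+01]), 'qpos': array([  27.99308684,   21.40092377,   -7.72402821,   90.43615933,
          2.888314  ,   68.46171442, -112.79845269]), 'force': array([-2.09070843,  4.855989  ,  2.13289984]), 'wrist_torque': array([ 1.36095163,  0.43253267, -0.24602469]), 'grip_width': 0.054644568566219014, 'grasp_force': 24.999497830867767}
```

Call:
arm_command --series "0 0 0 0 0;0 0 0 0 0;0 0 0 0 0;0 0 0 0 0;0 0 0 0 0;0 0 -30 -0.12 0;0 0 -35 -0.12 0;0 0 -35 -0.12 0;0 0 -35 -0.12 0;0 0 -35 -0.12 0;0 0 0 -0.12 0;0 0 0 -0.12 0;0 0 0 -0.12 0;0 0 0 -0.12 0;0 0 0 -0.12 0;0 0 0 0 0;0 0 0 0 0;0 0 0 0 0"

```text
time_s: 7.63
tool_pos: [0.5883, -0.2662, 0.2693]
tool_rot: [180.0, 0.0, 25.9]
force: [0.3, -0.6, -0.7]
grip_width: 0.087
grasp_force: 0.0
```

```bash
python3 - <<'E'
from h import *
o=telemetry.get_obs();print(o['time_s'],o['tool_pos'],o['tool_rot'],o['wrist_torque'],o['qpos'][6])
im=cams.read_camera("wrist");T=pose(o);np.save("T3.npy",T);cv2.imwrite("pics/w3f.png",im)
c=proj("wrist",[.588,-.264,.132],T)[0];u,v=c.astype(int);x0,y0=u-60,v-45;print(c,x0,y0)
cv2.imwrite("pics/w3.png",cv2.resize(im[y0:y0+90,x0:x0+120],None,fx=6,fy=6,interpolation=cv2.INTER_CUBIC))
E
```

```text
7.6333 [ 0.58826989 -0.26624883  0.26930148] [1.79984861e+02 7.03601841e-03 2.59288195e+01] [-0.03779832 -0.05189304  0.00658159] -45.49294435253888
[316.09366316 221.81388713] 256 176
```

View pics/w3.png

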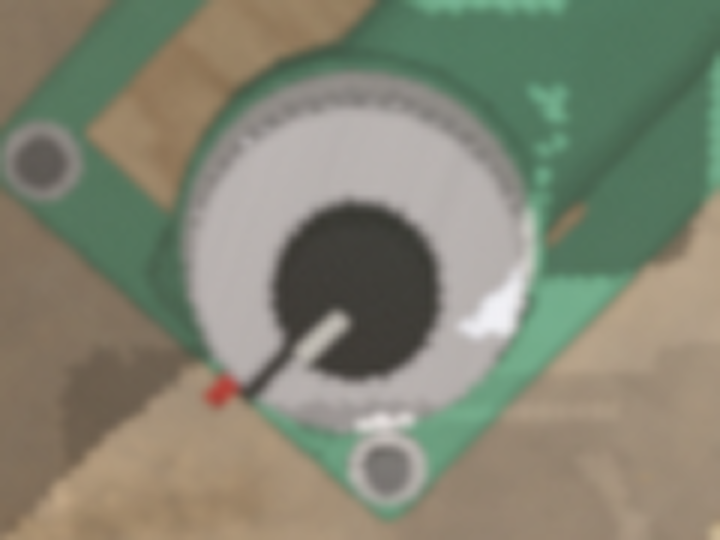

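The picture shows the line's end at crop (248,396), the red index at (222,389) and the ring top centred at about (360,268).

```bash
python3 - <<'E'
from h import *
T=np.load("T3.npy");f=lambda u,v:(256+(u-2.5)/6,176+(v-2.5)/6)
inv=lambda p:(proj("wrist",p,T)-[256,176])*6+2.5
c=ray("wrist",f(360,268),.132,T);l=ray("wrist",f(248,396),.132,T)
a=lambda p:np.degrees(np.arctan2(*(p-c)[1::-1]))
print(c,np.linalg.norm(l-c),a(l))
for z in(.108,.11):
  i=ray("wrist",f(222,389),z,T);print(np.linalg.norm((i-c)[:2]),a(i))
k=np.array([.5879,-.2643])
h=np.radians(np.arange(0,360,30));print(inv([[*(k+.028*np.array([np.cos(x),np.sin(x)])),.132] for x in h]).round())
h=np.radians([160,164,168,172]);print(inv([[*(k+.028*np.array([np.cos(x),np.sin(x)])),.132] for x in h]).round(), inv([[*(k+.034*np.array([np.cos(x),np.sin(x)])),.108] for x in h]).round())
n=ray("wrist",f(356,292),.155,T);print("knob",n,T[:3,:3].T@(n-T[:3,3])*1e3)
b=[ray("wrist",f(*uv),.014,T) for uv in[(41,161),(387,469)]];print(b, np.degrees(np.arctan2(*(b[0]-b[1])[1::-1]))-90)
E
```

```text
[ 0.58921339 -0.2628427   0.132     ] 0.02917398842020831 165.28703326649645
0.03723433745108594 163.33665887866138
0.03673430071000236 162.937842493775
[[439. 128.]
 [352. 111.]
 [269. 140.]
 [212. 206.]
 [197. 290.]
 [227. 370.]
 [292. 424.]
 [376. 439.]
 [457. 412.]
 [514. 350.]
 [532. 267.]
 [505. 186.]]
[[246. 391.]
 [254. 399.]
 [263. 406.]
 [272. 413.]] [[230. 379.]
 [240. 387.]
 [250. 396.]
 [260. 403.]]
knob [ 0.58983836 -0.26194452  0.155     ] [  3.30669881  -3.21541077 114.30022903]
[array([ 0.55779464, -0.19811138,  0.014     ]), array([ 0.52684858, -0.29961886,  0.014     ])] -16.95462080301249
```

The ring is within about 0.03 rad of its mark. Next I'll grip the inner knob, staying above the ring.

Call:
arm_command --series "2.6 -2.9 0 0 0;0 0 35 0 0;0 0 35 0 0;0 0 35 0 0;0 0 30 0 0;0 0 16 0 0;0 0 0 0 0;0 0 0 0 255;0 0 0 0 255;0 0 0 0 255;0 0 0 0 255;0 0 0 0 255;0 0 0 0 255;0 0 0 0 255;0 0 0 0 255;0 0 0 0 255;0 0 0 0 255;0 0 0 0 255;0 0 0 0 255;0 0 0 0 255" --squeeze 40

```text
time_s: 9.35
tool_pos: [0.5897, -0.263, 0.1184]
tool_rot: [179.9, -0.0, 26.1]
force: [2.4, -3.4, -1.2]
grip_width: 0.0244
grasp_force: 40.0
```

```bash
cat > m.py <<'E'
from h import *
# mean wrist load over several readings; each unused camera call advances one or more control periods
S=[]
for i in range(5):
    o=telemetry.get_obs();S.append(np.r_[o['force'],o['wrist_torque'],o['effort'][6],o['tool_rot'][2],o['qpos'][6]]);cams.read_camera("side")
S=np.array(S);print(o['time_s'],o['tool_pos'],o['grip_width'],o['grasp_force']);print(S.mean(0).round(4),S.std(0).round(4))
E
python3 m.py
```

```text
9.55 [ 0.58963193 -0.26292869  0.11844829] 0.024428672014593374 39.996410608291626
[ 2.13380e+00 -3.06320e+00 -1.22910e+00 -6.33300e-01 -4.75100e-01
  1.67000e-02 -9.70000e-03  2.60916e+01 -4.67313e+01] [0.3609 0.3946 0.4983 0.0909 0.0476 0.0202 0.0008 0.0028 0.0012]
```

Grip confirmed at 24.4 mm and 40 N. The joint-7 torque is very quiet (0.0008 N m), so I'll use it as the feel.

Call:
arm_command --series "0 0 0 0.02 255;0 0 0 0.02 255;0 0 0 0.02 255;0 0 0 0.02 255;0 0 0 0.02 255;0 0 0 0.02 255"

```text
time_s: 10.1
tool_pos: [0.5896, -0.2629, 0.1184]
tool_rot: [179.9, -0.0, 19.1]
force: [2.9, -4.4, -2.1]
grip_width: 0.0246
grasp_force: 40.0
```

```bash
python3 m.py
```

```text
10.3 [ 0.58960978 -0.26297153  0.11844082] 0.024945159568275786 39.9961119890213
[  2.661   -4.271   -1.6166  -0.9945  -0.6587   0.0821  -0.0794  19.1173
 -53.4187] [0.3829 0.1712 0.4625 0.0213 0.031  0.0373 0.0973 0.0377 0.0371]
```

```bash
cat > q.py <<'E'
from h import *
o=telemetry.get_obs();print(round(o['time_s'],2),"yaw",o['tool_rot'][2].round(3),"j7",o['qpos'][6].round(3),"v",o['joint_velocities'][6].round(2),"eff7",o['effort'][6].round(4),"tz",o['wrist_torque'][2].round(4),o['force'].round(1),o['grip_width'].round(4))
E
python3 q.py
```

```text
Traceback (most recent call last):
  File "q.py", line 2, in <module>
    o=telemetry.get_obs();print(round(o['time_s'],2),"yaw",o['tool_rot'][2].round(3),"j7",o['qpos'][6].round(3),"v",o['joint_velocities'][6].round(2),"eff7",o['effort'][6].round(4),"tz",o['wrist_torque'][2].round(4),o['force'].round(1),o['grip_width'].round(4))
                                                                                                                                                                                                                                            ^^^^^^^^^^^^^^^^^^^^^
AttributeError: 'float' object has no attribute 'round'
```

Call:
arm_command --series "0 0 0 0.02 255;0 0 0 0.02 255;0 0 0 0.02 255"

```text
time_s: 10.6
tool_pos: [0.5896, -0.263, 0.1184]
tool_rot: [179.9, -0.0, 15.7]
force: [3.6, -5.3, -2.8]
grip_width: 0.0244
grasp_force: 40.0
```

```bash
python3 q.py
```

```text
Traceback (most recent call last):
  File "q.py", line 2, in <module>
    o=telemetry.get_obs();print(round(o['time_s'],2),"yaw",o['tool_rot'][2].round(3),"j7",o['qpos'][6].round(3),"v",o['joint_velocities'][6].round(2),"eff7",o['effort'][6].round(4),"tz",o['wrist_torque'][2].round(4),o['force'].round(1),o['grip_width'].round(4))
                                                                                                                                                                                                                                            ^^^^^^^^^^^^^^^^^^^^^
AttributeError: 'float' object has no attribute 'round'
```

Call:
arm_command --series "0 0 0 0.02 255;0 0 0 0.02 255"

```text
time_s: 10.77
tool_pos: [0.5896, -0.263, 0.1184]
tool_rot: [179.9, -0.0, 13.4]
force: [3.7, -5.0, -1.7]
grip_width: 0.0245
grasp_force: 40.0
```

```bash
python3 q.py
```

```text
Traceback (most recent call last):
  File "q.py", line 2, in <module>
    o=telemetry.get_obs();print(round(o['time_s'],2),"yaw",o['tool_rot'][2].round(3),"j7",o['qpos'][6].round(3),"v",o['joint_velocities'][6].round(2),"eff7",o['effort'][6].round(4),"tz",o['wrist_torque'][2].round(4),o['force'].round(1),o['grip_width'].round(4))
                                                                                                                                                                                                                                            ^^^^^^^^^^^^^^^^^^^^^
AttributeError: 'float' object has no attribute 'round'
```

```bash
sed -i "s/o\['grip_width'\].round(4)/o['grip_width']/" q.py; python3 q.py
```

```text
10.77 yaw 13.379 j7 -58.919 v -13.1 eff7 0.0953 tz 0.1532 [ 3.7 -5.  -1.7] 0.024542671285636326
```

Call:
arm_command --series "0 0 0 0.02 255;0 0 0 0.02 255"

```text
time_s: 10.93
tool_pos: [0.5896, -0.2631, 0.1184]
tool_rot: [179.9, -0.0, 11.1]
force: [3.4, -4.4, -2.3]
grip_width: 0.0249
grasp_force: 40.0
```

```bash
python3 q.py
```

```text
10.93 yaw 11.085 j7 -61.116 v -13.08 eff7 0.0953 tz 0.0892 [ 3.4 -4.4 -2.3] 0.024862520134180385
```

Call:
arm_command --series "0 0 0 0.02 255;0 0 0 0.02 255"

```text
time_s: 11.1
tool_pos: [0.5897, -0.2631, 0.1184]
tool_rot: [179.9, -0.0, 8.8]
force: [3.0, -5.0, -3.0]
grip_width: 0.0245
grasp_force: 40.0
```

```bash
python3 q.py
```

```text
11.1 yaw 8.791 j7 -63.315 v -13.06 eff7 0.0953 tz 0.156 [ 3. -5. -3.] 0.02453582132003591
```

In free running, the joint-7 torque is a steady 0.0953 N m. Each newton on the foot should add 0.006, so I'll keep the same speed and watch.

Call:
arm_command --series "0 0 0 0.02 255;0 0 0 0.02 255;0 0 0 0.02 255;0 0 0 0.02 255"

```text
time_s: 11.43
tool_pos: [0.5897, -0.2632, 0.1185]
tool_rot: [179.9, -0.0, 4.2]
force: [3.2, -4.6, -2.0]
grip_width: 0.0247
grasp_force: 40.0
```

```bash
python3 q.py
```

```text
11.43 yaw 4.205 j7 -67.708 v -13.16 eff7 0.0955 tz 0.1322 [ 3.2 -4.6 -2. ] 0.024691416944106617
```

Call:
arm_command --series "0 0 0 0.02 255;0 0 0 0.02 255;0 0 0 0.02 255;0 0 0 0.02 255"

```text
time_s: 11.77
tool_pos: [0.5897, -0.2633, 0.1185]
tool_rot: [179.9, -0.1, -0.4]
force: [2.9, -5.6, -2.2]
grip_width: 0.025
grasp_force: 40.0
```

```bash
python3 q.py
```

```text
11.77 yaw -0.384 j7 -72.107 v -13.01 eff7 0.0957 tz 0.1847 [ 2.9 -5.6 -2.2] 0.024952768886959444
```

Call:
arm_command --series "0 0 0 0.02 255;0 0 0 0.02 255;0 0 0 0.02 255;0 0 0 0.02 255"

```text
time_s: 12.1
tool_pos: [0.5897, -0.2634, 0.1185]
tool_rot: [179.9, -0.1, -5.0]
force: [3.4, -5.2, -1.7]
grip_width: 0.0248
grasp_force: 40.0
```

```bash
python3 q.py
```

```text
12.1 yaw -4.972 j7 -76.505 v -13.07 eff7 0.0959 tz 0.1631 [ 3.4 -5.2 -1.7] 0.02478278307668391
```

Call:
arm_command --series "0 0 0 0.02 255;0 0 0 0.02 255;0 0 0 0.02 255;0 0 0 0.02 255"

```text
time_s: 12.43
tool_pos: [0.5896, -0.2635, 0.1185]
tool_rot: [179.9, -0.1, -9.6]
force: [4.0, -6.2, -1.4]
grip_width: 0.0246
grasp_force: 40.0
```

```bash
python3 q.py
```

```text
12.43 yaw -9.558 j7 -80.905 v -13.13 eff7 0.0962 tz 0.175 [ 4.  -6.2 -1.4] 0.024624394910036
```

Call:
arm_command --series "0 0 0 0.02 255;0 0 0 0.02 255;0 0 0 0.02 255;0 0 0 0.02 255"

```text
time_s: 12.77
tool_pos: [0.5896, -0.2636, 0.1185]
tool_rot: [179.9, -0.1, -14.1]
force: [3.5, -5.5, -2.7]
grip_width: 0.0249
grasp_force: 40.0
```

```bash
python3 q.py
```

```text
12.77 yaw -14.147 j7 -85.304 v -13.05 eff7 0.0965 tz 0.1076 [ 3.5 -5.5 -2.7] 0.024852881506208378
```

Call:
arm_command --series "0 0 0 0.02 255;0 0 0 0.02 255;0 0 0 0.02 255;0 0 0 0.02 255"

```text
time_s: 13.1
tool_pos: [0.5896, -0.2637, 0.1185]
tool_rot: [179.9, -0.1, -18.7]
force: [2.5, -5.0, -2.1]
grip_width: 0.0241
grasp_force: 40.0
```

```bash
python3 q.py
```

```text
13.1 yaw -18.731 j7 -89.705 v -13.17 eff7 0.0968 tz 0.1367 [ 2.5 -5.  -2.1] 0.024079914102054678
```

Call:
arm_command --series "0 0 0 0.02 255;0 0 0 0.02 255;0 0 0 0.02 255;0 0 0 0.02 255"

```text
time_s: 13.43
tool_pos: [0.5896, -0.2638, 0.1185]
tool_rot: [179.9, -0.1, -23.3]
force: [3.3, -5.8, -1.0]
grip_width: 0.0247
grasp_force: 40.0
```

```bash
python3 q.py
```

```text
13.43 yaw -23.319 j7 -94.105 v -13.21 eff7 0.0833 tz 0.1766 [ 3.3 -5.8 -1. ] 0.024669071416347256
```

Call:
arm_command --series "0 0 0 0.02 255;0 0 0 0.02 255;0 0 0 0.02 255;0 0 0 0.02 255"

```text
time_s: 13.77
tool_pos: [0.5895, -0.2639, 0.1185]
tool_rot: [179.9, -0.1, -27.9]
force: [3.1, -6.7, -2.0]
grip_width: 0.0243
grasp_force: 40.0
```

```bash
python3 q.py
```

```text
13.77 yaw -27.907 j7 -98.504 v -13.07 eff7 0.0704 tz 0.1692 [ 3.1 -6.7 -2. ] 0.02427075930742233
```

Call:
arm_command --series "0 0 0 0.02 255;0 0 0 0.02 255;0 0 0 0.02 255;0 0 0 0.02 255"

```text
time_s: 14.1
tool_pos: [0.5895, -0.264, 0.1186]
tool_rot: [179.9, -0.1, -32.5]
force: [3.0, -6.0, -1.1]
grip_width: 0.0245
grasp_force: 40.0
```

```bash
python3 q.py
```

```text
14.1 yaw -32.489 j7 -102.907 v -13.13 eff7 0.0573 tz 0.1632 [ 3.  -6.  -1.1] 0.02447556399232465
```

Joint-7 torque bends at about j7 = -89.7°, at a slope of 0.16 to 0.18 N m/rad, which matches contact with the wood. The force is now about 6.7 N, so roughly 0.17 rad remains.

Call:
arm_command --series "0 0 0 0.02 255;0 0 0 0.02 255;0 0 0 0.02 255;0 0 0 0.02 255"

```text
time_s: 14.43
tool_pos: [0.5895, -0.2641, 0.1186]
tool_rot: [179.9, -0.1, -37.1]
force: [3.5, -6.4, -1.9]
grip_width: 0.025
grasp_force: 40.0
```

```bash
python3 q.py
```

```text
14.43 yaw -37.075 j7 -107.307 v -13.13 eff7 0.0441 tz 0.1861 [ 3.5 -6.4 -1.9] 0.025049690896198285
```

Call:
arm_command --series "0 0 0 0.02 255;0 0 0 0.02 255;0 0 0 0.02 255;0 0 0 0.02 255"

```text
time_s: 14.77
tool_pos: [0.5894, -0.2642, 0.1187]
tool_rot: [179.9, -0.1, -41.7]
force: [1.5, -6.0, -1.1]
grip_width: 0.0246
grasp_force: 40.0
```

```bash
python3 q.py
```

```text
14.77 yaw -41.661 j7 -111.709 v -13.08 eff7 0.0309 tz 0.1678 [ 1.5 -6.  -1.1] 0.0246447607433433
```

That's about 11 to 11.5 N by both torque and angle. I'll rest, open and lift off.

Call:
arm_command --series "0 0 0 0 255;0 0 0 0 255;0 0 0 0 255;0 0 0 0 0;0 0 0 0 0;0 0 0 0 0;0 0 0 0 0;0 0 0 0 0;0 0 0 0 0;0 0 0 0 0;0 0 0 0 0;0 0 0 0 0;0 0 0 0 0;0 0 -35 0 0;0 0 -40 0 0;0 0 -40 0 0;0 0 -36 0 0;0 0 0 0 0;0 0 0 0 0;0 0 0 0 0"

```text
time_s: 16.43
tool_pos: [0.5892, -0.2621, 0.2689]
tool_rot: [180.0, 0.0, -41.5]
force: [-0.7, 0.7, -1.7]
grip_width: 0.0869
grasp_force: 0.0
```

```bash
python3 - <<'E'
from h import *
o=telemetry.get_obs();print(o['time_s'],o['tool_pos'],o['tool_rot'])
im=cams.read_camera("wrist");T=pose(o);np.save("T4.npy",T)
c=proj("wrist",[.5892,-.2635,.132],T)[0];u,v=c.astype(int);x0,y0=u-60,v-45;print(x0,y0)
cv2.imwrite("pics/w4.png",cv2.resize(im[y0:y0+90,x0:x0+120],None,fx=6,fy=6,interpolation=cv2.INTER_CUBIC))
E
```

```text
16.4333 [ 0.58915475 -0.26208342  0.26886409] [ 1.79985370e+02  2.57068098e-02 -4.14921789e+01]
258 175
```

View pics/w4.png

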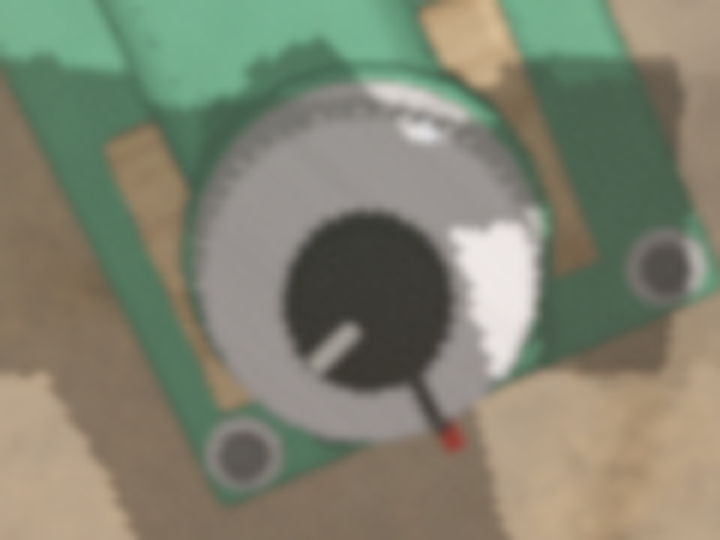

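The black line (445,425) still points at the red index (452,438). The knob's white mark (318,365) turned with the gripper without slip, by about 1.17 rad. The gripper is clear, so I'll hand in.

```bash
python3 -c "
from cell import env;print(env.sign_off())"
```

```text
the job is handed in; nothing more can be done
None
```

I handed in the job with the ring's line at the red index, the foot pressing the offcut at about 11–12 N by torque and angle, and the gripper clear of everything; no verdict came back.

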